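# Refit the bayonet guard over the bench lamp

### The job

Put the wire guard back over the lamp: pass its two side lugs down through the two gaps in the collar, then turn it clockwise (seen from above) under the hooks, feeling past the shallow safety catch (lift a little and turn on) until both lugs drop into the deep locking notches. Press and turn gently, without knocking the bulb, let go once the guard is locked and sits level, and leave the other things on the bench where they are.

Things in the scene. Friction and masses are not known exactly. Their poses are not given: they have to be found in the camera images.
- guard: The lamp guard, loose, 0.15 to 0.31 kg, standing on the bench: steel ring 69 mm across, 20 mm high, its lowest 8 mm tapering to 61 mm, wire cage above, disc 42 mm across at 57 to 62 mm, black grip bar on top. Origin: centre of the ring's underside, z up. Two lugs stick out along its +x and -x, to 46 mm from the axis, 10 mm wide, 11 to 17 mm above the underside. Same after half a turn.
- handle (a point): Point on the guard's axis 86 mm above its underside, in the black grip bar: 44 mm long along the guard's x (in line with the lugs), 12 mm thick along its y, reaching from 62 to 98 mm above the underside. Pinch it across the thickness.
- lamp_unit: The lamp unit, fixed to the bench: grey box 140 x 140 x 26 mm with a round aluminium collar (112 mm across, top 68 mm above the underside) in its middle and a bulb inside. Origin: centre of the box's underside, z up, x along the line through the collar's two entry gaps. Hung on the lug track the guard's underside is 40 to 42 mm above this origin, locked 33 to 35 mm.
- collar (a point): Centre of the collar's top face, 68 mm above the box's underside, axes as the lamp unit. The top is two hooks: roofs 6 mm thick (underside at 62 mm), bore 76 mm across. Each begins at an entry gap and reaches clockwise (seen from above) to a solid end stop, met about 80 degrees past the gap's middle.
- gap (a point): Middle of the +x entry gap at the collar's top, 42 mm from the axis; the other is opposite, on -x. Both are 16 mm wide, open from above and inwards. On the anticlockwise side of each stands a guide post up to the collar's top, on the clockwise side begins the hook.
- track (a point): Collar axis 52 mm above the box's underside, mean height of the lug track: a flat rigid dark steel ring (bore 72 mm) the lugs slide on, truly 51 to 53 mm high. Hidden in it, new each time, for each lug: a notch 16 mm wide, 7 mm deep, its middle 54 to 74 degrees clockwise of the gap, and 30 degrees before it a catch 15 mm wide, 2.5 mm deep. Both have steep sides, which block turning.
- bulb: The glass bulb and brass base standing in the lamp unit's middle, fixed, fragile. Origin at its foot, on top of the grey box (26 mm up).
- resistor_block: Bystander: plug-in block 44 x 44 mm, 42 mm high, blue body and white lid. Origin under its centre.
- capacitor_block: Bystander: another plug-in block 44 x 44 mm, 42 mm high. Origin under its centre.
- screwdriver: Bystander: screwdriver lying near the robot. Origin under its middle.
- bridge_plug: Bystander: small black two-legged plug, 30 x 9 mm, 24 mm high. Origin under its centre.
Things that resemble listed ones, but are neither listed nor needed, are in the scene too. Several things have the shape of the guard; the one meant has the colours described above.

How it is judged:
By the outcome, as a careful person would: the job done as asked, in the order asked, and still so for the second after the job is handed in, with the robot touching nothing.
It also fails if it takes over 67 s, if anything falls off the work surface, if the arm or the gripper's body presses on something with over 40 N, if the wrist force passes 120 N, or if a joint passes its speed limit or range.

### The arm

A 6-joint arm with a two-finger parallel gripper is mounted at the origin on the work surface. World frame = base frame: x ahead of the robot, y to its left, z up, the work surface at z = 0. Lengths are in m, angles in rad, forces in N, time in s.
With the tool pointing down it reaches from about 0.4 to 0.925 m from the base axis. Payload 12.5 kg.
Tool frame: the origin (TCP) lies at the very end of the fingers, on their centre line; the grasp point (between the pads) lies 19 mm behind it; z points along the fingers, y is the line along which they close (so a half turn about z gives the same grasp; the last joint's range is limited). The gripper opens to 95 mm and grips with 3 to 60 N. Pads are 20 mm wide; open, the fingers measure 119 mm over their backs; the gripper's body (75 mm by 180 mm) begins 59 mm behind the grasp point.
Start: joints at [1.201, 0.491, 1.559, -0, 1.092, -0.106], TCP at [0.163, 0.603, 0.179] pointing down, gripper open.
Joint ranges: [-3.1, 3.1], [-0.84, 2.19], [0.05, 2.79], [-1.13, 4.28], [0.06, 2.93], [-2.69, 2.69]. Speed limits (rad/s): [2.22, 2.22, 2.79, 3.14, 3.14, 3.14].

### API

Orientations are given as a unit quaternion [w, x, y, z].
In Python, from station import manip gives the robot as it stands.
- The arm moves only by the tool step_arm, never from a script. Its arguments are lists of equal length, an entry for each row: "travel": the shift along the tool's x, y, z each as a share of 30 cm, from -1 to 1, a list of three; "yaw": the turn about the tool's z as a share of 180 degrees, from -1 to 1. In form: {"travel": [[dx, dy, dz], ...], "yaw": [yaw, ...]}. A call has 1 to 8 rows; each row is the pose to reach, as a shift and turn from the pose commanded when the call began, along the tool's axes at that moment, turning the shorter way round; what a row does not reach only later rows make up. A row lasts 1/12 s, in which the tool goes at most 41.7 mm and 7.16 degrees, less where a joint would pass 70% of its speed; a pose out of reach is approached as far as the arm can. A call with a number of a shift or a turn outside -1 to 1 is refused whole. A call with a gripper value outside its range is refused whole. "hand" is the gripper's target within -1 to 1 (fully open at 1, half-way at 0, shut at -1), set as the call begins (left out, the last holds). The fingers move at their own pace and stop on an object; "force" is the grip in N (left out, the last holds). Time passes only in rows, so rows that repeat a pose let the fingers close. It gives the time, the measured TCP pose, the force, the opening and the grip force at its end, in the units of the state.
- manip.get_state(): the state, without advancing time (a new reading comes with each control period).
- manip.read_camera(name): name is "scene" or "side" or "wrist"; returns (picture, depth): 400x640x3 uint8, blue, green, red; 400x640 float32, m along the optical axis (not along the pixel's ray), 0 where there is no reading.
- manip.get_calibration(name): a dict with "vertical_fov" (degrees; the focal length in pixels is half the picture's height over the tangent of half this angle, whatever the lens; pixels are square), "cx", "cy" (the principal point, pixels), "R" (3x3) and "t" (3): a world point X has camera coordinates R X + t; the wrist camera has in their place "tool_from_camera" (4x4, takes a point from camera to tool coordinates, whose origin is the TCP and whose axes are the flange's). Camera axes: x right, y down, z forward; pixel columns grow to the right and rows downward; lengths in m; the calibration is good to about 2 mm. A picture is of the moment at which its call begins: read the wrist's pose just before it. get_calibration takes no time and is no camera call.
- manip.hand_in(): hands the job in; it is judged then, once.
The state is a dict: "time_s": time; "joint_pos": joint angles; "joint_velocities": joint speeds; "tau": joint torques, N m; "eef_pos": TCP position; "ee_rot": TCP orientation; "force": force on the tool from outside, world axes, zero at the start; "ft_torque": the same for the moment, N m; "width": finger opening in m; "finger_force": force on a finger pad.
Only numpy, scipy, OpenCV 4.12 (cv2) and the standard library are available. Lean on these libraries where they do the work, as an engineer would, in place of code of your own. Each camera call takes 0.05 s, during which the arm holds its last target. There are 200 camera calls.

## Working session

There is one attempt and no reset: what is moved stays moved. The work goes in short steps, Python scripts to look and compute and a tool call to move; the robot and the scene stay as the last step left them, time stands still between calls to the robot, and variables do not carry over. Pictures are saved under pics/ and viewed, at most 10 in all, crops included, and the job is handed in when it is done.

Besides the shell and the picture viewer there is one more tool, called after "Request:" in YAML: its name, and indented under it one key for each argument. step_arm: Moves the arm, as the interface text tells. Shift numbers are shares of 30 cm and turn numbers shares of 180 degrees, none past 1 either way. Its arguments: {"type":"object","properties":{"travel":{"type":"array","items":{"type":"array","items":{"type":"number"}}},"yaw":{"type":"array","items":{"type":"number"}},"hand":{"type":"number"},"force":{"type":"number"}},"required":["travel","yaw"]}

```bash
mkdir -p pics; ls; python3 - <<'E'
from station import manip
import cv2,numpy as np
s=manip.get_state();print(s)
for n in ("scene","side"):
    p,d=manip.read_camera(n);cv2.imwrite(f"pics/{n}0.png",p);np.savez(f"{n}0.npz",p=p,d=d)
    print(n,manip.get_calibration(n))
print(manip.get_calibration("wrist"))
E
```

```text
pics
{'time_s': 0.0, 'joint_pos': array([ 1.20139246e+00,  4.91565196e-01,  1.55944764e+00, -3.59700872e-06,
        1.09166990e+00, -1.05586472e-01]), 'joint_velocities': array([ 0.00015679,  0.00106639, -0.00148897,  0.00042613, -0.00109296,
        0.00109874]), 'tau': array([ 3.08486648e-03, -6.12647009e+01, -2.58176583e+01,  6.93307095e-02,
        4.82299842e-02, -1.47752353e-04]), 'eef_pos': array([0.16285129, 0.60312707, 0.17825888]), 'ee_rot': array([-1.26679893e-04,  1.31525657e-01,  9.91312617e-01, -5.30115094e-04]), 'force': array([-0.09312745,  0.0526907 ,  0.76050787]), 'ft_torque': array([ 0.00025751, -0.02447962,  0.01463194]), 'finger_force': 0.0, 'width': 0.09504601031055071}
scene {'vertical_fov': 46.5634111722401, 'cx': 325.3771377753934, 'cy': 199.46673638331106, 'R': array([[-0.50706218,  0.86183186, -0.01156691],
       [ 0.64589536,  0.37106062, -0.66718303],
       [-0.57070757, -0.34577429, -0.74480401]]), 't': array([ 0.24434948, -0.30243198,  1.24449558])}
side {'vertical_fov': 43.08267150126713, 'cx': 321.7373481004448, 'cy': 203.4886190494876, 'R': array([[ 0.99312731, -0.11700442, -0.00284728],
       [-0.05886465, -0.47831764, -0.87621184],
       [ 0.10115875,  0.87035751, -0.48191773]]), 't': array([-0.5263127 ,  0.12022216,  1.11809812])}
{'vertical_fov': 60.679441583258125, 'cx': 319.30143477856774, 'cy': 197.18374149685036, 'tool_from_camera': array([[-1.71795373e-04, -9.67048978e-01, -2.54590348e-01,
         7.13068782e-02],
       [ 9.99999560e-01, -4.00916404e-04,  8.48070254e-04,
        -2.11740525e-04],
       [-9.22194919e-04, -2.54590090e-01,  9.67048621e-01,
        -2.07218042e-01],
       [ 0.00000000e+00,  0.00000000e+00,  0.00000000e+00,
         1.00000000e+00]])}
```

View pics/scene0.png

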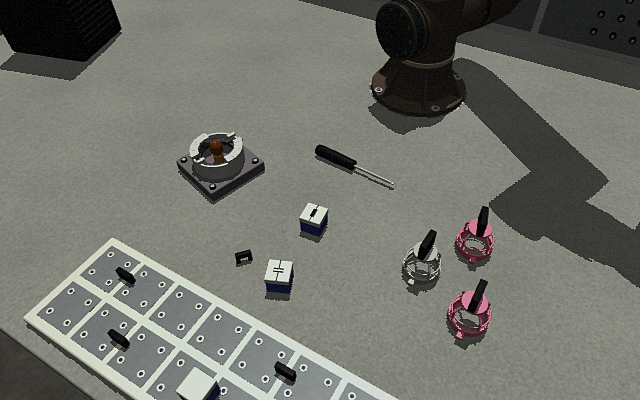

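View pics/side0.png

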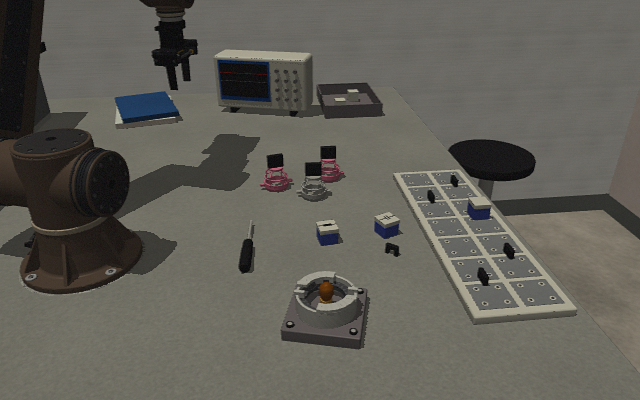

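The scene view shows three guard shapes: pink at (475,240), pink at (470,312), and bare steel grey at (422,262). The steel one fits "steel ring, black grip bar". The lamp unit is at (220,165). I'll confirm the guard in an enlarged crop and measure.

```bash
cat > h.py <<'E'
from station import manip
import cv2,numpy as np
from scipy.spatial.transform import Rotation as Ro
def cal(n,s=None):
    c=manip.get_calibration(n);f=200/np.tan(np.radians(c["vertical_fov"]/2))
    if n!="wrist": R=c["R"].T;t=-R@c["t"]
    else:
        q=s["ee_rot"];Rt=Ro.from_quat([q[1],q[2],q[3],q[0]]).as_matrix();T=c["tool_from_camera"]
        R=Rt@T[:3,:3];t=s["eef_pos"]+Rt@T[:3,3]
    return f,c["cx"],c["cy"],R,t      # world = R cam + t
def cloud(d,C):
    f,cx,cy,R,t=C;v,u=np.mgrid[:400,:640]
    return np.stack([(u-cx)/f*d,(v-cy)/f*d,d],-1)@R.T+t
def plane(uv,z,C):
    f,cx,cy,R,t=C;uv=np.atleast_2d(uv).astype(float)
    r=np.c_[(uv[:,0]-cx)/f,(uv[:,1]-cy)/f,np.ones(len(uv))]@R.T
    return t+r*((z-t[2])/r[:,2])[:,None]
def proj(X,C):
    f,cx,cy,R,t=C;c=(np.atleast_2d(X)-t)@R
    return np.c_[f*c[:,0]/c[:,2]+cx,f*c[:,1]/c[:,2]+cy]
E
python3 - <<'E'
from h import *
for n,boxes in (("scene",{"g":(395,225,450,290),"lamp":(170,120,275,205)}),("side",{"g":(297,158,330,203),"lamp":(278,265,375,350)})):
    z=np.load(n+"0.npz");p,d=z["p"],z["d"];W=cloud(d,cal(n))
    for k,(a,b,c,e) in boxes.items():
        w=W[b:e,a:c];ok=(d[b:e,a:c]>0)
        q=w[ok];col=p[b:e,a:c][ok].astype(int)
        if k=="g":
            m=(q[:,2]>.066)&(q[:,2]<.11)
        else: m=(q[:,2]>.060)&(q[:,2]<.075)
        x=q[m];print(n,k,m.sum(),x.mean(0).round(4),x.min(0).round(4),x.max(0).round(4))
        r=cv2.minAreaRect(x[:,:2].astype(np.float32));print(r)
        if k=="lamp":
            m=(q[:,2]>.02)&(q[:,2]<.03);print("box",cv2.minAreaRect(q[m][:,:2].astype(np.float32)))
p=np.load("scene0.npz")["p"]
a=cv2.resize(p[200:345,390:510],None,fx=3.3,fy=3.3,interpolation=2);b=cv2.resize(p[120:205,165:275],None,fx=3.6,fy=3.6,interpolation=2)
o=np.zeros((600,800,3),np.uint8);o[:a.shape[0],:a.shape[1]]=a;o[:b.shape[0],400:400+b.shape[1]]=b;cv2.imwrite("pics/crop1.png",o)
E
```

```text
scene g 278 [0.5409 0.2353 0.0887] [0.5124 0.2273 0.0662] [0.5578 0.2414 0.0994]
((0.5353045463562012, 0.23418310284614563), (0.012653780169785023, 0.045278437435626984), 86.06208038330078)
scene lamp 701 [ 0.5112 -0.253   0.0654] [ 0.4513 -0.3111  0.06  ] [ 0.566  -0.1981  0.075 ]
((0.5091648101806641, -0.2549683451652527), (0.10700993239879608, 0.11283157020807266), 31.775829315185547)
box ((0.508936882019043, -0.25485843420028687), (0.14374448359012604, 0.13988950848579407), 74.09054565429688)
side g 219 [0.5336 0.2261 0.0839] [0.5123 0.2178 0.0661] [0.5551 0.2376 0.1007]
((0.5337429642677307, 0.22775892913341522), (0.019381845369935036, 0.04264596849679947), 87.87736511230469)
side lamp 1146 [ 0.5061 -0.2659  0.0663] [ 0.4496 -0.3164  0.06  ] [ 0.5633 -0.2006  0.0749]
((0.5060136318206787, -0.2594601511955261), (0.1102815568447113, 0.11461138725280762), 19.026891708374023)
box ((0.5061151385307312, -0.2601907253265381), (0.142613485455513, 0.14104004204273224), 74.30665588378906)
```

View pics/crop1.png

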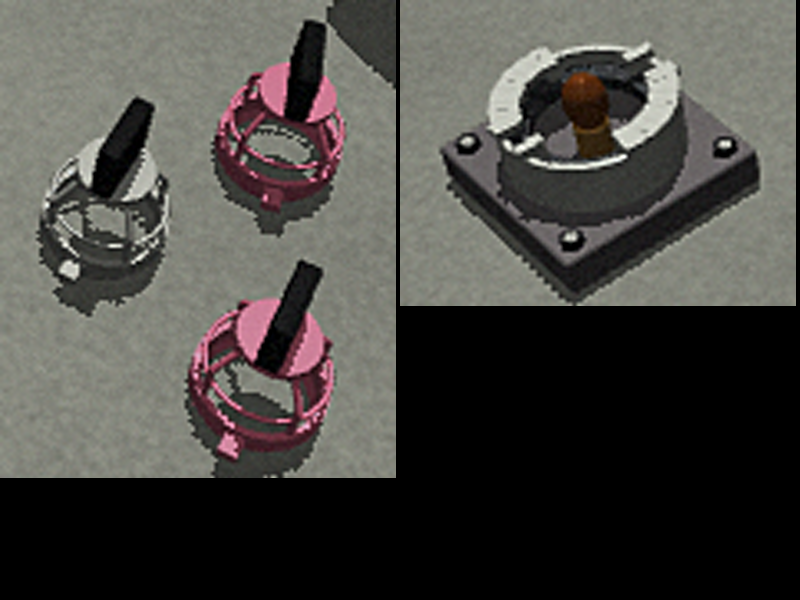

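The crop confirms it: the left steel ring with the grip bar is our guard, and the other two are pink decoys. The collar gaps lie at crop (525,140) and (645,60). Next I move above the guard.

Request:
step_arm:
  travel:
    - [-0.76,-0.437,0]
    - [-0.76,-0.437,0]
    - [-0.76,-0.437,0]
    - [-0.76,-0.437,0]
    - [-0.76,-0.437,0]
    - [-0.76,-0.437,0]
    - [-0.76,-0.437,0]
    - [-0.76,-0.437,0]
  yaw: [-0.061,-0.061,-0.061,-0.061,-0.061,-0.061,-0.061,-0.061]
  hand: 1

```text
time_s: 0.77
eef_pos: [0.351, 0.4152, 0.1787]
ee_rot: [0.0, 0.038, 0.999, -0.0]
force: [0.5, 0.4, 0.0]
width: 0.0952
finger_force: 0.0
```

Request:
step_arm:
  travel:
    - [-0.658,-0.565,-0.03]
    - [-0.658,-0.565,-0.03]
    - [-0.658,-0.565,-0.03]
    - [-0.658,-0.565,-0.03]
    - [-0.658,-0.565,-0.03]
    - [-0.658,-0.565,-0.03]
    - [-0.658,-0.565,-0.03]
    - [-0.658,-0.565,-0.03]
  yaw: [0,0,0,0,0,0,0,0]

```text
time_s: 1.43
eef_pos: [0.5349, 0.2329, 0.1874]
ee_rot: [-0.0, 0.037, 0.999, -0.0]
force: [-0.0, -0.8, -0.1]
width: 0.095
finger_force: 0.0
```

```bash
python3 - <<'E'
from h import *
s=manip.get_state();p,d=manip.read_camera("wrist");np.savez("w1.npz",p=p,d=d);cv2.imwrite("pics/w1.png",p)
print(s["eef_pos"],s["ee_rot"],s["force"])
W=cloud(d,cal("wrist",s))
hsv=cv2.cvtColor(p,cv2.COLOR_BGR2HSV)
m=(d>0)&(np.hypot(W[...,0]-.535,W[...,1]-.231)<.04)
t=m&(W[...,2]>.092)&(W[...,2]<.103)&(hsv[...,2]<70)
print("bar",t.sum(),W[t].mean(0),cv2.minAreaRect(W[t][:,:2].astype(np.float32)))
q=m&(W[...,2]>.053)&(W[...,2]<.068)&(hsv[...,2]>90)
print("disc",q.sum(),W[q].mean(0),cv2.minEnclosingCircle(W[q][:,:2].astype(np.float32)))
E
```

```text
[0.53494275 0.23288736 0.18736151] [-1.35057809e-04  3.74887736e-02  9.99297040e-01 -2.02844948e-05] [-0.0224182  -0.78955995 -0.07159937]
bar 630 [0.53206153 0.23195248 0.09899867] ((0.5328815579414368, 0.23153524100780487), (0.011474755592644215, 0.043549757450819016), 85.83429718017578)
disc 883 [0.53261334 0.23216169 0.06285058] ((0.533211886882782, 0.23227812349796295), 0.025525756180286407)
```

View pics/w1.png

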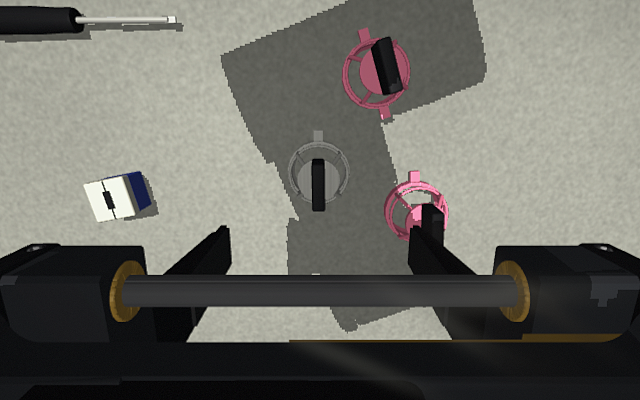

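Bar top at (318,185), matching the expected 98 mm height and 44x12 mm size. Centre is (0.533,0.232), aligned with the tool. I'll narrow the fingers, descend and grip.

Request:
step_arm:
  travel:
    - [0.006,-0.0045,0.0]
    - [0.006,-0.0045,0.1]
    - [0.006,-0.0045,0.2]
    - [0.006,-0.0045,0.3]
    - [0.006,-0.0045,0.36]
    - [0.006,-0.0045,0.401]
    - [0.006,-0.0045,0.401]
    - [0.006,-0.0045,0.401]
  yaw: [0,0,0,0,0,0,0,0]
  hand: -0.1

```text
time_s: 2.15
eef_pos: [0.5305, 0.2341, 0.0676]
ee_rot: [-0.001, 0.035, 0.999, -0.0]
force: [-0.1, 0.1, 1.6]
width: 0.0474
finger_force: 0.0
```

Request:
step_arm:
  travel:
    - [0,0,0]
    - [0,0,0]
    - [0,0,0]
    - [0,0,0]
    - [0,0,0]
    - [0,0,0]
    - [0,0,0]
    - [0,0,0]
  yaw: [0,0,0,0,0,0,0,0]
  hand: -1
  force: 35

```text
time_s: 2.82
eef_pos: [0.5317, 0.2328, 0.0676]
ee_rot: [0.0, 0.036, 0.999, 0.0]
force: [-0.5, 0.7, 0.5]
width: 0.0007
finger_force: 0.0
```

Fingers closed on nothing, so I need to look.

```bash
python3 - <<'E'
from h import *
s=manip.get_state();print(s["eef_pos"],s["width"],s["finger_force"],s["time_s"])
a,da=manip.read_camera("wrist");b,db=manip.read_camera("side");c,_=manip.read_camera("scene")
np.savez("w2.npz",p=a,d=da)
o=np.zeros((600,800,3),np.uint8);o[:400,:640]=a
o[400:600,:270]=cv2.resize(b[120:220,250:385],None,fx=2,fy=2);o[400:600,280:520]=cv2.resize(c[190:310,380:524],(240,200));cv2.imwrite("pics/m2.png",o)
E
```

```text
[0.53168429 0.23282533 0.06756453] 0.0007147584365890166 0.0 2.8167
```

View pics/m2.png

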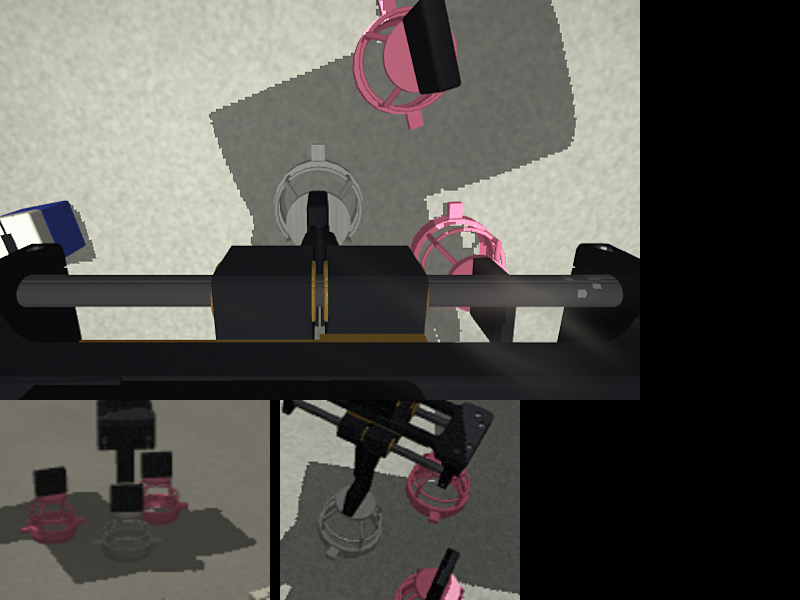

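The fingers look closed at or behind the handle, near wrist pixel (318,235), with the handle visible in front. I'll check the depth for where the fingertips and the handle really are.

```bash
python3 - <<'E'
from h import *
s=manip.get_state()
for n in ("side","scene","wrist"):
    p,d=manip.read_camera(n);W=cloud(d,cal(n,s))
    m=(d>0)&(np.hypot(W[...,0]-.532,W[...,1]-.232)<.05)&(p.max(2)<75)
    print(n)
    for z in np.arange(.055,.16,.008):
        q=W[m&(W[...,2]>=z)&(W[...,2]<z+.008)]
        if len(q)>5: print(round(z,3),len(q),np.percentile(q[:,0],[3,50,97]).round(4),np.percentile(q[:,1],[3,50,97]).round(4))
E
```

```text
side
0.055 39 [0.5129 0.5285 0.5486] [0.2099 0.2156 0.2291]
0.063 46 [0.5124 0.5322 0.5534] [0.2193 0.2257 0.2302]
0.071 52 [0.5139 0.5337 0.5548] [0.2201 0.2263 0.2301]
0.079 43 [0.5128 0.5337 0.5541] [0.2217 0.2257 0.2298]
0.087 46 [0.513  0.5339 0.5547] [0.2203 0.2255 0.23  ]
0.095 51 [0.5143 0.5334 0.5522] [0.2217 0.229  0.237 ]
0.103 21 [0.5212 0.5316 0.5417] [0.2237 0.2276 0.2299]
0.111 25 [0.5211 0.5313 0.542 ] [0.2229 0.2262 0.2301]
0.119 23 [0.5212 0.5317 0.5419] [0.2195 0.2245 0.2286]
0.127 24 [0.521  0.5316 0.5416] [0.2209 0.2242 0.2289]
0.135 26 [0.5213 0.5328 0.5416] [0.218  0.223  0.2261]
0.143 22 [0.5215 0.5315 0.5417] [0.2191 0.2223 0.226 ]
scene
0.055 44 [0.5261 0.5509 0.5556] [0.2181 0.2338 0.2541]
0.063 37 [0.5182 0.5541 0.5578] [0.2294 0.239  0.2411]
0.071 32 [0.5205 0.5555 0.5573] [0.2281 0.2378 0.2412]
0.079 39 [0.5184 0.5545 0.5571] [0.2281 0.2378 0.241 ]
0.087 51 [0.517  0.5503 0.5568] [0.2276 0.238  0.2412]
0.095 58 [0.5338 0.5477 0.5565] [0.2284 0.234  0.2394]
0.103 22 [0.5423 0.5435 0.5458] [0.2304 0.2346 0.2397]
0.111 26 [0.539  0.5439 0.5458] [0.227  0.23
[... 311 characters left out ...]
5114 0.517 ] [0.2262 0.2328 0.2382]
0.071 68 [0.5109 0.5113 0.5123] [0.2275 0.2329 0.2383]
0.079 62 [0.511  0.5113 0.5126] [0.2281 0.2332 0.2386]
0.087 83 [0.5109 0.5113 0.5126] [0.2275 0.233  0.2385]
0.095 498 [0.5113 0.5167 0.5238] [0.227  0.2327 0.2383]
0.103 82 [0.5197 0.5205 0.5221] [0.2293 0.2336 0.2379]
0.111 135 [0.5197 0.5205 0.522 ] [0.2276 0.2333 0.2393]
0.119 202 [0.5197 0.5205 0.5221] [0.2267 0.2333 0.2406]
0.127 181 [0.5196 0.5205 0.522 ] [0.2261 0.2338 0.2411]
0.135 104 [0.52   0.5216 0.5253] [0.2313 0.2334 0.236 ]
0.143 82 [0.5198 0.5217 0.5282] [0.2314 0.2332 0.2358]
0.151 33 [0.5214 0.5218 0.5392] [0.2315 0.2329 0.2345]
0.159 99 [0.5339 0.5394 0.542 ] [0.2304 0.2327 0.2339]
```

Request:
step_arm:
  travel:
    - [0,0,0]
    - [0,0,0]
    - [0,0,0]
    - [0,0,0]
  yaw: [0,0,0,0]
  hand: -0.3

```text
time_s: 3.45
eef_pos: [0.5317, 0.2329, 0.0675]
ee_rot: [0.0, 0.036, 0.999, 0.0]
force: [0.5, -0.0, 0.3]
width: 0.0218
finger_force: 0.0
```

```bash
python3 - <<'E'
from h import *
s=manip.get_state();print(s["eef_pos"],s["width"],s["finger_force"],s["force"])
for n in ("side","scene","wrist"):
    p,d=manip.read_camera(n);W=cloud(d,cal(n,s));np.savez(n+"3.npz",p=p,d=d)
    m=(d>0)&(np.hypot(W[...,0]-.532,W[...,1]-.232)<.05)&(p.max(2)<75)
    print(n)
    for z in np.arange(.055,.16,.008):
        q=W[m&(W[...,2]>=z)&(W[...,2]<z+.008)]
        if len(q)>5: print(round(z,3),len(q),np.percentile(q[:,0],[3,50,97]).round(4),np.percentile(q[:,1],[3,50,97]).round(4))
b=np.load("side3.npz")["p"];c=np.load("scene3.npz")["p"]
cv2.imwrite("pics/m3.png",np.hstack([cv2.resize(b[110:210,260:370],(400,364),interpolation=2),cv2.resize(c[190:290,380:490],(400,364),interpolation=2)]))
E
```

```text
[0.53168119 0.23291356 0.06754626] 0.021838712108700878 0.0 [ 0.50550487 -0.04411341  0.25099413]
side
0.055 40 [0.5128 0.5294 0.5513] [0.2099 0.2167 0.2314]
0.063 46 [0.5135 0.5324 0.5537] [0.2128 0.2256 0.2313]
0.071 48 [0.5128 0.5347 0.5546] [0.2214 0.2258 0.2307]
0.079 46 [0.5138 0.5338 0.5545] [0.2211 0.2263 0.23  ]
0.087 46 [0.5128 0.5363 0.554 ] [0.2213 0.2259 0.2297]
0.095 34 [0.5132 0.5313 0.5532] [0.221  0.2275 0.2341]
0.103 24 [0.5202 0.5304 0.5414] [0.2134 0.2184 0.2218]
0.111 19 [0.5202 0.5305 0.5405] [0.2112 0.2149 0.2203]
0.119 27 [0.5203 0.5305 0.5406] [0.2115 0.2142 0.2177]
0.127 24 [0.5201 0.5306 0.5408] [0.2086 0.2132 0.2175]
0.135 26 [0.5204 0.5291 0.5405] [0.2088 0.2125 0.2157]
0.143 24 [0.5203 0.5317 0.5404] [0.2072 0.2122 0.2142]
0.151 18 [0.5203 0.5305 0.5403] [0.2072 0.2118 0.2138]
scene
0.055 51 [0.5267 0.5514 0.5559] [0.2189 0.2373 0.2537]
0.063 36 [0.5216 0.5554 0.5572] [0.2287 0.2373 0.2409]
0.071 34 [0.5199 0.5549 0.5572] [0.2278 0.2386 0.241 ]
0.079 39 [0.5205 0.5554 0.5578] [0.2289 0.2382 0.2413]
0.087 61 [0.5154 0.5433 0.5571] [0.2276 0.2359 0.2413]
0
[... 525 characters left out ...]
0.5126] [0.2274 0.2329 0.2382]
0.071 61 [0.5108 0.5113 0.5126] [0.2275 0.2335 0.2383]
0.079 64 [0.5109 0.5113 0.5124] [0.2282 0.2333 0.2386]
0.087 81 [0.5109 0.5114 0.5124] [0.2276 0.233  0.238 ]
0.095 1501 [0.5117 0.5303 0.5505] [0.2261 0.232  0.2376]
0.103 150 [0.5188 0.5228 0.5404] [0.2151 0.2469 0.2523]
0.111 254 [0.5187 0.5226 0.5402] [0.2138 0.2468 0.2535]
0.119 297 [0.5187 0.5217 0.5384] [0.2125 0.2191 0.2547]
0.127 350 [0.5187 0.5217 0.5335] [0.2119 0.2474 0.2555]
0.135 417 [0.5185 0.5215 0.5293] [0.2108 0.219  0.2564]
0.143 425 [0.5185 0.5213 0.5263] [0.2111 0.219  0.2561]
0.151 420 [0.5185 0.5215 0.5412] [0.2127 0.2468 0.2546]
0.159 316 [0.5211 0.537  0.5433] [0.2159 0.247  0.2491]
```

View pics/m3.png

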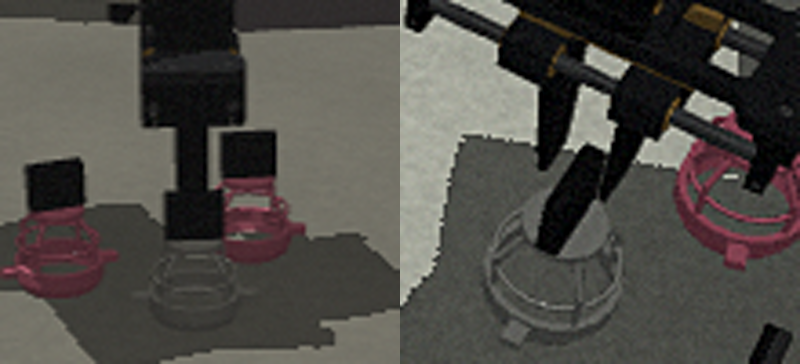

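The side and scene clouds agree that the fingers end at z≈0.101, while the reported TCP is at 0.0675. In the picture, tips (543,168) and (603,200) straddle the top of the bar at (595,150). So the real fingertips sit about 33 mm above the reported TCP. I'll go 30 mm lower, gently, and grip.

Request:
step_arm:
  travel:
    - [-0.0035,-0.0048,0.0]
    - [-0.0035,-0.0048,0.02]
    - [-0.0035,-0.0048,0.04]
    - [-0.0035,-0.0048,0.06]
    - [-0.0035,-0.0048,0.08]
    - [-0.0035,-0.0048,0.1]
    - [-0.0035,-0.0048,0.1]
  yaw: [0,0,0,0,0,0,0]
  hand: -0.25

```text
time_s: 4.18
eef_pos: [0.532, 0.2312, 0.036]
ee_rot: [-0.001, 0.036, 0.999, -0.0]
force: [-0.3, -0.5, -0.4]
width: 0.0356
finger_force: 0.0
```

Request:
step_arm:
  travel:
    - [0,0,0]
    - [0,0,0]
    - [0,0,0]
    - [0,0,0]
    - [0,0,0]
    - [0,0,0]
  yaw: [0,0,0,0,0,0]
  hand: -1
  force: 35

```text
time_s: 4.68
eef_pos: [0.5328, 0.2314, 0.0378]
ee_rot: [0.0, 0.036, 0.999, 0.0]
force: [0.1, 0.2, 0.9]
width: 0.0118
finger_force: 35.0
```

Grip confirmed at 11.8 mm wide and 35 N. I'll lift it, then carry it to beside the lamp.

Request:
step_arm:
  travel:
    - [0,0,-0.03]
    - [0,0,-0.1]
    - [0,0,-0.2]
    - [0,0,-0.3]
    - [0,0,-0.4]
    - [0,0,-0.433]
    - [0,0,-0.433]
  yaw: [0,0,0,0,0,0,0]

```text
time_s: 5.27
eef_pos: [0.5335, 0.2317, 0.1701]
ee_rot: [0.002, 0.036, 0.999, 0.001]
force: [-0.2, 0.8, -2.5]
width: 0.012
finger_force: 35.0
```

Request:
step_arm:
  travel:
    - [-0.03,-0.1,0]
    - [-0.05,-0.2,0]
    - [-0.08,-0.32,0]
    - [-0.1,-0.44,0]
    - [-0.13,-0.56,0]
    - [-0.15,-0.68,0]
    - [-0.18,-0.78,0]
    - [-0.2,-0.85,0]
  yaw: [0.008,0.016,0.024,0.032,0.04,0.048,0.056,0.065]

```text
time_s: 5.93
eef_pos: [0.5734, -0.0299, 0.1654]
ee_rot: [-0.001, 0.139, 0.99, -0.0]
force: [0.7, -0.5, -1.0]
width: 0.0119
finger_force: 35.0
```

Request:
step_arm:
  travel:
    - [-0.05,-0.1,0]
    - [-0.1,-0.21,0]
    - [-0.15,-0.32,0]
    - [-0.2,-0.43,0]
    - [-0.25,-0.54,0]
    - [-0.3,-0.65,0]
    - [-0.34,-0.74,0]
    - [-0.364,-0.787,0]
  yaw: [0,0,0,0,0,0,0,0]

```text
time_s: 6.6
eef_pos: [0.6138, -0.2874, 0.1646]
ee_rot: [-0.001, 0.139, 0.99, 0.0]
force: [0.9, -0.3, -2.2]
width: 0.0119
finger_force: 35.0
```

Request:
step_arm:
  travel:
    - [0,0,0]
    - [0,0,0]
    - [0,0,0]
  yaw: [0,0,0]

```text
time_s: 6.85
eef_pos: [0.6141, -0.2833, 0.1658]
ee_rot: [-0.001, 0.138, 0.99, 0.001]
force: [0.7, 0.9, -2.0]
width: 0.012
finger_force: 35.0
```

```bash
python3 - <<'E'
from h import *
s=manip.get_state();p,d=manip.read_camera("wrist");np.savez("w4.npz",p=p,d=d,e=s["eef_pos"],q=s["ee_rot"])
print(s["eef_pos"],s["ee_rot"],s["force"],s["ft_torque"])
W=cloud(d,cal("wrist",s))
L=np.array([.507,-.257])
t=(d>0)&(W[...,2]>.064)&(W[...,2]<.073)&(np.hypot(*(W[...,:2]-L).transpose(2,0,1))<.07)
X=W[t];print(t.sum(),X.mean(0),cv2.minEnclosingCircle(X[:,:2].astype(np.float32)))
b=(d>0)&(W[...,2]>.02)&(W[...,2]<.032)&(np.abs(W[...,:2]-L).max(2)<.11)
print("box",cv2.minAreaRect(W[b][:,:2].astype(np.float32)),W[b][:,2].mean())
o=p.copy();o[t]=o[t]//2+np.array([0,0,127],np.uint8)
cv2.imwrite("pics/w4.png",np.vstack([p[:300,:],cv2.resize(o[:220,180:460],(382,300)) if 0 else np.hstack([o[:260,160:480],p[:260,160:480]])]))
E
```

```text
[ 0.61409981 -0.28328928  0.16584623] [-1.12435003e-03  1.37683601e-01  9.90475428e-01  6.22497852e-04] [ 0.68117533  0.91681165 -2.01040476] [ 0.0023829  -0.06813836  0.03880331]
4455 [ 0.50932954 -0.25775333  0.06910583] ((0.5080862045288086, -0.25829434394836426), 0.05691785737872124)
box ((0.5130555033683777, -0.25988152623176575), (0.1403903067111969, 0.12593461573123932), 74.17992401123047) 0.027518183859749062
```

View pics/w4.png

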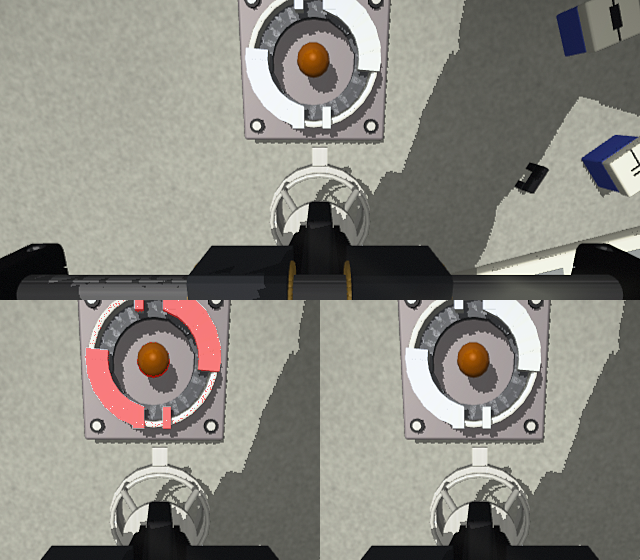

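The wrist view shows the collar centred at (314,62), bulb in the middle. The lower gap is at about (313,115), between the hook end (303,120) and the post (326,117). The held guard's lug is at (319,157). Now a precise fit of the collar centre, gap line and held guard.

```bash
cat > fit.py <<'E'
from h import *
from scipy.optimize import least_squares
z=np.load("w4.npz");p,d=z["p"],z["d"];s=dict(eef_pos=z["e"],ee_rot=z["q"]);C=cal("wrist",s);W=cloud(d,C)
c=np.array([.508,-.258])
t=(d>0)&(abs(W[...,2]-.069)<.005)&(np.hypot(W[...,0]-c[0],W[...,1]-c[1])<.07);X=W[t][:,:2]
# outer edge: max radius per angle bin
for k in range(3):
    v=X-c;r=np.hypot(*v.T);a=(np.degrees(np.arctan2(v[:,1],v[:,0]))).round(0)
    E=np.array([X[a==i][r[a==i].argmax()] for i in np.unique(a) if r[a==i].max()>.050])
    f=least_squares(lambda q:np.hypot(E[:,0]-q[0],E[:,1]-q[1])-q[2],[*c,.056],loss="soft_l1",f_scale=.001);c=f.x[:2]
print("collar",f.x,len(E))
v=X-c;r=np.hypot(*v.T);a=np.degrees(np.arctan2(v[:,1],v[:,0]))
m=(r>.039)&(r<.046)
h,_=np.histogram(a[m],np.arange(-180,181,2));print("empty bins",[int(-180+2*i) for i in np.where(h<2)[0]])
for g in (-16,164):
    u=np.array([np.cos(np.radians(g)),np.sin(np.radians(g))]);n=np.array([-u[1],u[0]])
    w=v[m][(v[m]@u)>.034]@n
    hi=w[w>0];lo=w[w<0]
    print(g,"gap edges mm (ccw+)",(np.percentile(lo,98)*1e3).round(1) if len(lo) else None,(np.percentile(hi,2)*1e3).round(1) if len(hi) else None)
# box rectangle
# lug / bar of held guard in tool frame
q=s["ee_rot"];Rt=Ro.from_quat([q[1],q[2],q[3],q[0]]).as_matrix();T=(W-s["eef_pos"])@Rt
L=(d>0)&(abs(W[...,2]-.145)<.008)&(T[...,0]>.036)&(T[...,0]<.055)&(abs(T[...,1])<.015)
print("lug",L.sum(),T[L].mean(0),T[L].min(0),T[L].max(0))
B=(d>0)&(T[...,2]>-.066)&(T[...,2]<-.054)&(abs(T[...,1])<.012)&(T[...,0]>.0)&(p.max(2)<75)
print("bar",B.sum(),T[B].min(0),T[B].max(0),T[B].mean(0))
print("toolx deg",np.degrees(np.arctan2(Rt[1,0],Rt[0,0])))
E
python3 fit.py
```

```text
collar [ 0.50733295 -0.25837678  0.0552403 ] 246
empty bins [-174, -172, -170, -168, -166, -164, -162, -160, -158, -156, -154, -152, -150, -148, -146, -144, -142, -140, -138, -136, -134, -132, -130, -128, -126, -124, -122, -120, -26, -24, -22, -20, -18, -16, -14, -12, -10, -8, 6, 8, 10, 12, 14, 16, 18, 20, 22, 24, 26, 28, 30, 32, 34, 36, 38, 40, 42, 44, 46, 48, 50, 52, 54, 56, 58, 60, 62, 154, 156, 158, 160, 162, 164, 166, 168, 170, 172]
-16 gap edges mm (ccw+) -8.6 8.6
164 gap edges mm (ccw+) -8.2 8.0
lug 232 [ 0.04115985 -0.00010636  0.01984795] [ 0.03600064 -0.00489447  0.01827099] [0.04575711 0.00510672 0.02415744]
bar 1510 [ 2.25351439e-06 -1.19672982e-02 -6.59954882e-02] [ 0.02194207  0.01192025 -0.05400125] [ 1.17289275e-02  2.29793688e-05 -6.06943332e-02]
toolx deg 164.1723936512209
```

Fit checks out: collar radius 55 mm, gap edges ±8 mm about −16°, lug centred in the hand to within 0.2 mm. Moving over the collar.

Request:
step_arm:
  travel:
    - [0.08,-0.004,0]
    - [0.16,-0.008,0]
    - [0.24,-0.012,0]
    - [0.31,-0.015,0]
    - [0.365,-0.017,0]
    - [0.365,-0.017,0]
    - [0.365,-0.017,0]
    - [0.365,-0.017,0]
  yaw: [0,0.001,0.001,0.001,0.001,0.001,0.001,0.001]

```text
time_s: 7.57
eef_pos: [0.5086, -0.2589, 0.1676]
ee_rot: [0.0, 0.139, 0.99, -0.0]
force: [-0.1, -0.4, -1.9]
width: 0.0116
finger_force: 35.0
```

Request:
step_arm:
  travel:
    - [0,0,0]
    - [0,0,0]
  yaw: [0,0]

```text
time_s: 7.73
eef_pos: [0.5086, -0.2591, 0.1672]
ee_rot: [0.0, 0.139, 0.99, 0.0]
force: [-0.6, 0.7, -1.4]
width: 0.0115
finger_force: 35.0
```

Request:
step_arm:
  travel:
    - [0.005,0.001,0.04]
    - [0.005,0.001,0.08]
    - [0.005,0.001,0.12]
    - [0.005,0.001,0.16]
    - [0.005,0.001,0.18]
    - [0.005,0.001,0.19]
    - [0.005,0.001,0.19]
    - [0.005,0.001,0.19]
  yaw: [0,0,0,0,0,0,0,0]

```text
time_s: 8.4
eef_pos: [0.5069, -0.2587, 0.1107]
ee_rot: [0.0, 0.139, 0.99, -0.0]
force: [0.1, -0.2, -1.7]
width: 0.0115
finger_force: 35.0
```

Request:
step_arm:
  travel:
    - [0,0,0.01]
    - [0,0,0.02]
    - [0,0,0.03]
    - [0,0,0.035]
    - [0,0,0.04]
    - [0,0,0.04]
  yaw: [0,0,0,0,0,0]

```text
time_s: 8.9
eef_pos: [0.5065, -0.2585, 0.0981]
ee_rot: [-0.0, 0.139, 0.99, 0.0]
force: [-0.6, 0.4, -2.3]
width: 0.0119
finger_force: 35.0
```

Request:
step_arm:
  travel:
    - [-0.002,0,0.01]
    - [-0.002,0,0.02]
    - [-0.002,0,0.03]
    - [-0.002,0,0.04]
    - [-0.002,0,0.05]
    - [-0.002,0,0.055]
    - [-0.002,0,0.055]
  yaw: [0,0,0,0,0,0,0]

```text
time_s: 9.48
eef_pos: [0.507, -0.2586, 0.0814]
ee_rot: [-0.0, 0.139, 0.99, 0.0]
force: [0.5, -0.1, -1.4]
width: 0.0117
finger_force: 35.0
```

Request:
step_arm:
  travel:
    - [0,0,0.004]
    - [0,0,0.007]
    - [0,0,0.01]
    - [0,0,0.01]
  yaw: [0,0,0,0]

```text
time_s: 9.82
eef_pos: [0.5072, -0.2587, 0.0789]
ee_rot: [0.0, 0.139, 0.99, 0.0]
force: [0.3, -0.8, -1.1]
width: 0.0117
finger_force: 35.0
```

Request:
step_arm:
  travel:
    - [0,0,0.002]
    - [0,0,0.004]
    - [0,0,0.006]
    - [0,0,0.006]
    - [0,0,0.006]
  yaw: [0,0,0,0,0]

```text
time_s: 10.23
eef_pos: [0.5075, -0.2589, 0.0787]
ee_rot: [0.001, 0.139, 0.99, -0.0]
force: [-2.2, 1.8, 14.5]
width: 0.0118
finger_force: 35.0
```

Contact on the track at TCP z≈0.0788, so the lugs are seated in the gaps. I'll ease the pressure and start turning clockwise.

Request:
step_arm:
  travel:
    - [0,0,-0.0035]
    - [0,0,-0.0035]
    - [0,0,-0.0035]
    - [0,0,-0.0035]
    - [0,0,-0.0035]
    - [0,0,-0.0035]
    - [0,0,-0.0035]
    - [0,0,-0.0035]
  yaw: [0,0.015,0.03,0.045,0.06,0.075,0.085,0.085]

```text
time_s: 10.9
eef_pos: [0.5076, -0.259, 0.0788]
ee_rot: [0.001, 0.27, 0.963, -0.0]
force: [-0.0, -0.1, 5.1]
width: 0.0123
finger_force: 35.0
```

Request:
step_arm:
  travel:
    - [0,0,0]
    - [0,0,0]
    - [0,0,0]
    - [0,0,0]
    - [0,0,0]
  yaw: [0.011,0.022,0.033,0.044,0.044]

```text
time_s: 11.32
eef_pos: [0.5077, -0.259, 0.0787]
ee_rot: [0.001, 0.336, 0.942, -0.0]
force: [-0.7, 1.1, 5.4]
width: 0.0119
finger_force: 35.0
```

```bash
cat > st.py <<'E'
from h import *
s=manip.get_state();q=s["ee_rot"];print("turned",round((164.0-np.degrees(2*np.arctan2(q[2],q[1])))%360,2),"z",s["eef_pos"].round(5),"F",s["force"].round(1),"T",s["ft_torque"].round(3),"t",s["time_s"],"w",s["width"])
E
python3 st.py
```

```text
turned 23.27 z [ 0.50766 -0.25895  0.07873] F [-0.7  1.1  5.4] T [ 0.009 -0.052  0.043] t 11.3167 w 0.011912101437083052
```

Request:
step_arm:
  travel:
    - [0,0,0]
    - [0,0,0]
    - [0,0,0]
  yaw: [0.011,0.022,0.022]

```text
time_s: 11.57
eef_pos: [0.5076, -0.2589, 0.0787]
ee_rot: [0.001, 0.368, 0.93, -0.0]
force: [0.8, -0.4, 6.6]
width: 0.012
finger_force: 35.0
```

```bash
python3 st.py
```

```text
turned 27.22 z [ 0.50761 -0.25894  0.0787 ] F [ 0.8 -0.4  6.6] T [-0.011  0.007  0.017] t 11.5667 w 0.012013483883429661
```

Request:
step_arm:
  travel:
    - [0,0,0]
    - [0,0,0]
    - [0,0,0]
  yaw: [0.011,0.022,0.022]

```text
time_s: 11.82
eef_pos: [0.5075, -0.2588, 0.0784]
ee_rot: [0.0, 0.4, 0.917, 0.0]
force: [0.0, -0.2, 1.9]
width: 0.012
finger_force: 35.0
```

Request:
step_arm:
  travel:
    - [0,0,0]
    - [0,0,0]
    - [0,0,0]
  yaw: [0.011,0.022,0.022]

```text
time_s: 12.07
eef_pos: [0.5069, -0.2586, 0.0778]
ee_rot: [-0.0, 0.431, 0.902, 0.0]
force: [0.1, -0.2, -1.7]
width: 0.0117
finger_force: 35.0
```

```bash
python3 st.py
```

```text
turned 35.09 z [ 0.50686 -0.25857  0.0778 ] F [ 0.1 -0.2 -1.7] T [-0.055  0.049  0.033] t 12.0667 w 0.011674638513512525
```

Force vanished and z dropped at 31–35°, so the lugs are over the safety catch. I'll confirm its depth with a small gentle press.

Request:
step_arm:
  travel:
    - [0,0,0.003]
    - [0,0,0.006]
    - [0,0,0.007]
    - [0,0,0.007]
  yaw: [0,0,0,0]

```text
time_s: 12.4
eef_pos: [0.5071, -0.2587, 0.0763]
ee_rot: [-0.0, 0.431, 0.902, 0.0]
force: [-1.2, -0.4, 3.6]
width: 0.0119
finger_force: 35.0
```

```bash
python3 st.py
```

```text
turned 35.03 z [ 0.50708 -0.25871  0.07627] F [-1.2 -0.4  3.6] T [0.094 0.271 0.046] t 12.4 w 0.011914990344332639
```

Depth of 2.4 mm matches the catch. Lift a little and turn on.

Request:
step_arm:
  travel:
    - [0,0,-0.005]
    - [0,0,-0.01]
    - [0,0,-0.014]
    - [0,0,-0.014]
    - [0,0,-0.014]
  yaw: [0,0,0,0,0]

```text
time_s: 12.82
eef_pos: [0.5072, -0.2587, 0.0802]
ee_rot: [0.0, 0.431, 0.902, 0.0]
force: [0.1, -0.7, -2.4]
width: 0.0119
finger_force: 35.0
```

Request:
step_arm:
  travel:
    - [0,0,0]
    - [0,0,0]
    - [0,0,0]
    - [0,0,0]
    - [0,0,0]
    - [0,0,0]
    - [0,0,0]
    - [0,0,0]
  yaw: [0.015,0.03,0.045,0.06,0.075,0.09,0.105,0.105]

```text
time_s: 13.48
eef_pos: [0.5071, -0.2587, 0.0801]
ee_rot: [-0.0, 0.575, 0.819, 0.0]
force: [-0.4, -0.2, -1.9]
width: 0.0116
finger_force: 35.0
```

```bash
python3 st.py
```

```text
turned 54.13 z [ 0.50712 -0.25869  0.08014] F [-0.4 -0.2 -1.9] T [-0.042  0.077  0.006] t 13.4833 w 0.011552057404557869
```

Request:
step_arm:
  travel:
    - [0,0,0.003]
    - [0,0,0.006]
    - [0,0,0.0065]
    - [0,0,0.0065]
  yaw: [0,0,0,0]

```text
time_s: 13.82
eef_pos: [0.5073, -0.2588, 0.0788]
ee_rot: [0.0, 0.573, 0.819, 0.0]
force: [-0.9, 1.2, 4.5]
width: 0.0115
finger_force: 35.0
```

Request:
step_arm:
  travel:
    - [0,0,0]
    - [0,0,0]
    - [0,0,0]
  yaw: [0.011,0.022,0.022]

```text
time_s: 14.07
eef_pos: [0.5076, -0.2589, 0.0787]
ee_rot: [0.001, 0.602, 0.799, 0.0]
force: [0.3, 1.2, 3.2]
width: 0.0121
finger_force: 35.0
```

Request:
step_arm:
  travel:
    - [0,0,0]
    - [0,0,0]
    - [0,0,0]
  yaw: [0.011,0.022,0.022]

```text
time_s: 14.32
eef_pos: [0.5072, -0.2587, 0.0783]
ee_rot: [0.0, 0.629, 0.778, 0.0]
force: [-0.7, 0.0, -1.5]
width: 0.0118
finger_force: 35.0
```

```bash
python3 st.py
```

```text
turned 61.92 z [ 0.50723 -0.25873  0.07825] F [-0.7  0.  -1.5] T [-0.092  0.054  0.012] t 14.3167 w 0.011774905521763262
```

The lugs are over the deep notch. Two degrees more to centre them, then lower gently.

Request:
step_arm:
  travel:
    - [0,0,0]
    - [0,0,0.005]
    - [0,0,0.01]
    - [0,0,0.014]
    - [0,0,0.018]
    - [0,0,0.02]
    - [0,0,0.02]
  yaw: [0.011,0.011,0.011,0.011,0.011,0.011,0.011]

```text
time_s: 14.9
eef_pos: [0.5071, -0.2587, 0.0721]
ee_rot: [-0.0, 0.642, 0.767, 0.0]
force: [-0.3, -0.3, -1.8]
width: 0.012
finger_force: 35.0
```

```bash
python3 st.py
```

```text
turned 63.88 z [ 0.50708 -0.25865  0.07208] F [-0.3 -0.3 -1.8] T [-0.077  0.089 -0.001] t 14.9 w 0.012035397175414232
```

Now 6.7 mm down; find the floor.

Request:
step_arm:
  travel:
    - [0,0,0.001]
    - [0,0,0.002]
    - [0,0,0.003]
    - [0,0,0.003]
  yaw: [0,0,0,0]

```text
time_s: 15.23
eef_pos: [0.5073, -0.2587, 0.0718]
ee_rot: [0.0, 0.642, 0.767, 0.0]
force: [-0.3, 1.1, 3.4]
width: 0.0115
finger_force: 35.0
```

```bash
python3 st.py
```

```text
turned 63.91 z [ 0.50725 -0.25875  0.07176] F [-0.3  1.1  3.4] T [ 0.035  0.23  -0.015] t 15.2333 w 0.011543980796544855
```

Seated 7.0 mm down with light contact. Release and go straight up.

Request:
step_arm:
  travel:
    - [0,0,-0.001]
    - [0,0,-0.001]
    - [0,0,-0.001]
    - [0,0,-0.001]
    - [0,0,-0.001]
    - [0,0,-0.001]
    - [0,0,-0.001]
    - [0,0,-0.001]
  yaw: [0,0,0,0,0,0,0,0]
  hand: -0.2

```text
time_s: 15.9
eef_pos: [0.5072, -0.2587, 0.0717]
ee_rot: [-0.0, 0.642, 0.767, 0.0]
force: [-0.4, -0.5, 0.2]
width: 0.038
finger_force: 0.0
```

Request:
step_arm:
  travel:
    - [0,0,-0.03]
    - [0,0,-0.08]
    - [0,0,-0.15]
    - [0,0,-0.25]
    - [0,0,-0.35]
    - [0,0,-0.45]
    - [0,0,-0.5]
    - [0,0,-0.5]
  yaw: [0,0,0,0,0,0,0,0]

```text
time_s: 16.57
eef_pos: [0.5083, -0.2594, 0.2261]
ee_rot: [0.003, 0.642, 0.767, 0.0]
force: [-0.1, 1.0, -0.6]
width: 0.0384
finger_force: 0.0
```

```bash
python3 - <<'E'
from h import *
s=manip.get_state();o=[]
for n,(a,b,c,e) in (("side",(260,220,400,350)),("scene",(160,90,290,210)),("wrist",(0,0,640,400))):
    p,d=manip.read_camera(n);W=cloud(d,cal(n,s))
    r=np.hypot(W[...,0]-.5073,W[...,1]+.2585)
    t=(d>0)&(r<.03)&(W[...,2]>.125)&(W[...,2]<.142)&(p.max(2)<75)
    if t.sum()>10:print(n,"bar top",t.sum(),np.percentile(W[t][:,2],[5,50,95]).round(4),cv2.minAreaRect(W[t][:,:2].astype(np.float32)))
    k=(d>0)&(r<.025)&(W[...,2]>.085)&(W[...,2]<.105)&(p.max(2)>80)
    if k.sum()>10:
        A=np.c_[W[k][:,:2]-[.5073,-.2585],np.ones(k.sum())];print(n,"disc z,tilt",k.sum(),np.linalg.lstsq(A,W[k][:,2],rcond=None)[0].round(4))
    o.append(cv2.resize(p[b:e,a:c],(400,300)))
cv2.imwrite("pics/fin.png",np.vstack([np.hstack(o[:2]),np.hstack([o[2],o[2]*0])]))
E
```

```text
side bar top 136 [0.1262 0.1313 0.1332] ((0.507045567035675, -0.26120543479919434), (0.012492270208895206, 0.04516664147377014), 11.397639274597168)
side disc z,tilt 171 [0.0068 0.0696 0.0956]
scene bar top 106 [0.1257 0.1292 0.1311] ((0.5096867680549622, -0.25459057092666626), (0.013722761534154415, 0.044020816683769226), 11.073189735412598)
scene disc z,tilt 64 [ 0.1243 -0.0012  0.0921]
wrist bar top 646 [0.1347 0.1367 0.138 ] ((0.5090258717536926, -0.2592320442199707), (0.011838065460324287, 0.04258759319782257), 9.85024642944336)
wrist disc z,tilt 868 [ 0.0284 -0.0615  0.1004]
```

View pics/fin.png

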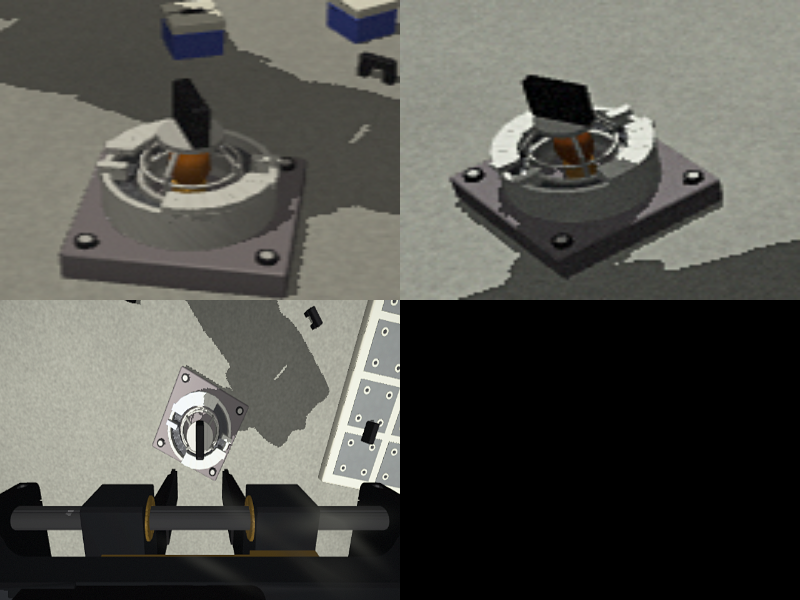

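The guard sits in the collar with the bar upright over the bulb, and the fingers are clear. I'll settle and check once more that it is level.

Request:
step_arm:
  travel:
    - [0,0,0]
    - [0,0,0]
    - [0,0,0]
    - [0,0,0]
  yaw: [0,0,0,0]

```text
time_s: 17.05
eef_pos: [0.507, -0.2587, 0.2211]
ee_rot: [-0.001, 0.642, 0.767, -0.0]
force: [0.4, -0.0, 0.3]
width: 0.0377
finger_force: 0.0
```

```bash
python3 - <<'E'
from h import *
s=manip.get_state();p,d=manip.read_camera("wrist");W=cloud(d,cal("wrist",s))
V=W[...,:2]-[.5073,-.2585];r=np.hypot(V[...,0],V[...,1])
a=np.radians(100.1);l=V@[np.cos(a),np.sin(a)];n=V@[-np.sin(a),np.cos(a)]
def fit(k,t):
    A=np.c_[l[k],n[k],np.ones(k.sum())];print(t,k.sum(),np.linalg.lstsq(A,W[...,2][k],rcond=None)[0].round(4))
fit((d>0)&(abs(l)<.021)&(abs(n)<.005)&(W[...,2]>.128)&(W[...,2]<.142),"bar top")
fit((d>0)&(r>.040)&(r<.056)&(W[...,2]>.063)&(W[...,2]<.077),"collar top")
fit((d>0)&(r<.019)&(abs(n)>.007)&(W[...,2]>.090)&(W[...,2]<.104),"disc")
E
python3 st.py
```

```text
bar top 542 [-0.0009 -0.006   0.1331]
collar top 2594 [0.0019 0.0031 0.0686]
disc 613 [-0.0005 -0.0019  0.0972]
turned 63.92 z [ 0.50709 -0.25868  0.22125] F [-0.8  0.2 -0.1] T [-0.112 -0.041 -0.03 ] t 17.1 w 0.03788974822225608
```

Level: slopes are under 0.4°. The bar top is 64.5 mm above the collar top, against 64 mm expected, so the underside is at about 34 mm and the guard is locked. Handing in.

```bash
python3 -c "
from station import manip
print(manip.hand_in())"
```

```text
the job is handed in; nothing more can be done
None
```

The steel guard is back over the lamp, turned past the safety catch and locked about 64° clockwise with both lugs 7 mm down in the notches; it sits level, the gripper is clear, and the job was handed in at about 17 s.

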